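# Find the full tin of washers by feel and hold it up

### The arm

A 7-joint arm with a two-finger parallel gripper is mounted at the origin on the work surface. World frame = base frame: x ahead of the robot, y to its left, z up, the work surface at z = 0. Lengths are in m, angles in rad, forces in N, time in s.
With the tool pointing down it reaches from about 0.35 to 0.775 m from the base axis. Payload 3.1 kg.
Tool frame: the origin (TCP) lies at the very end of the fingers, on their centre line; the grasp point (between the pads) lies 19 mm behind it; z points along the fingers, y is the direction in which the jaws open and shut (so a half turn about z gives the same grasp; the last joint's range is limited). The gripper opens to 85 mm and grips with 20 to 120 N. Pads are 22 mm wide; open, the fingers measure 114 mm over their backs; the gripper's body (76 mm by 85 mm) begins 54 mm behind the grasp point. The pads swing forward as they close: fully open they stand 13 mm farther back than shut.
Start: joints at [1.187, 0.311, 0.014, 1.512, -0.004, 1.319, -0.027], TCP at [0.184, -0.518, 0.231] pointing down, gripper open.
Joint ranges: [-2.7, 2.7], [-0.3, 1.91], [-1.27, 1.3], [0.12, 2.57], [-1.44, 4.58], [0.2, 2.03], [-3.05, 3.05]. Speed limits (rad/s): [2.79, 2.79, 3.14, 3.14, 3.14, 3.14, 3.14].

### API

Orientations are given as a unit quaternion [w, x, y, z].
In Python, from station import r gives the robot as it stands.
- The arm moves only by the tool servo_tool, never from a script. Its argument "steps" is a list of rows, each a list of 2 entries, a list of its own where there are three numbers: the shift along the tool's x, y, z in cm, then the turn about the tool's z in degrees. In form: [[[tx, ty, tz], turn], ...]. A call has 1 to 5 rows; each row shifts and turns the pose as measured when the row begins, along the tool's axes as they then stand; what a row does not reach is not made up. A row lasts 1/12 s, in which the tool goes at most 41.7 mm and 7.16 degrees, less where a joint would pass 70% of its speed; a pose out of reach is approached as far as the arm can. A call is refused whole if a number of a shift passes 4.17 or a number of a turn 7.16, either way. A call with a gripper value outside its range is refused whole. "fingers" is the finger opening in cm, from 0 to 8.54, set as the call begins (left out, the last holds). The fingers move at their own pace and stop on an object; "force" is the grip in N (left out, the last holds). Time passes only in rows, so rows that do not move let the fingers close. It gives the time, the measured TCP pose, the force and the opening at its end, in the units of the state.
- r.state(): the state, without advancing time (a new reading comes with each control period).
- r.get_image(name): name is "scene" or "top"; returns (picture, depth): 384x512x3 uint8, red, green, blue; 384x512 float32, m along the optical axis (not along the pixel's ray), 0 where there is no reading.
- r.calibration(name): a dict with "fx", "fy", "cx", "cy" (pixels), "k1" (the pictures are not rectified: a ray, as slopes to the right and down, at radius r is drawn at 1 + k1 r^2 times it, then the intrinsics apply), "rvec" (rotation vector, rad) and "tvec" (3), from world to camera coordinates, as OpenCV has them. Camera axes: x right, y down, z forward; pixel columns grow to the right and rows downward; lengths in m; the calibration is good to about 2 mm. A picture is of the moment at which its call begins. calibration takes no time and is no camera call.
- r.sign_off(): hands the job in, once; it reports no verdict.
Trained networks look in the newest picture that a camera, given by its name, has taken for a name from the list of things; names that differ only in an ending like _2 or _b are one class to them, and where a whole thing is asked for, a point or a joint stands for the part that bears it (a point fixed in the world has none). Each returns a list of dicts, best first, with "p" (0 to 1); they miss things now and then, are a little off and sometimes report something else, mostly with a low value. They report only what shows in the picture. A call takes as long as a camera call. They do not tell look-alikes from the thing itself.
- r.silhouettes(thing, camera): "pixels" (384x512 bool, what is visible of it) and "rect" ([left, top, right, bottom] in pixels, round what is visible of it).
The state is a dict: "time": time; "q": joint angles; "joint_vel": joint speeds; "joint_torque": joint torques, N m; "tool_pos": TCP position; "orientation": TCP orientation; "wrist_force": force on the tool from outside, world axes, zero at the start; "wrist_torque": the same for the moment, N m; "gripper_width": finger opening in m.
Only numpy, scipy, OpenCV 4.12 (cv2) and the standard library are available. Lean on these libraries where they do the work, as an engineer would, in place of code of your own. Each camera call takes 0.05 s, during which the arm holds its last target.

### The job

Three identical closed tins of washers stand on the green mat of the shop counter, and only one is full: heft them one after another from the robot's left to its right, lifting each a good 5 cm clear of the mat for a second and setting it back gently and upright on the mat before the next (the last may stay in the hand if it is the heaviest). Finish while holding the heaviest tin still and upright, its underside some 15 cm above the counter, with the other two standing on the mat; do not let go of it at the end. Leave everything else on the counter where it is.

Things in the scene. Friction and masses are not known exactly. Their poses are not given: they have to be found in the camera images.
- tin_left: left one (seen from the robot; left is +y) of three identical closed steel tins with a blue band and fixed blue lid: 63 mm diameter, 90 mm tall; the lid, the top 8 mm, is 65 mm across. Origin: centre of the underside, z up its axis. Starts upright on the mat. Weight 0.27 to 0.75 kg; any one may be heaviest, by at least 0.19 kg. Contents shift up to 3 mm. Stiff: grips of 20 to 60 N are fine.
- tin_middle: middle one (seen from the robot; left is +y) of three identical closed steel tins with a blue band and fixed blue lid: 63 mm diameter, 90 mm tall; the lid, the top 8 mm, is 65 mm across. Origin: centre of the underside, z up its axis. Starts upright on the mat. Weight 0.27 to 0.75 kg; any one may be heaviest, by at least 0.19 kg. Contents shift up to 3 mm. Stiff: grips of 20 to 60 N are fine.
- tin_right: right one (seen from the robot; left is +y) of three identical closed steel tins with a blue band and fixed blue lid: 63 mm diameter, 90 mm tall; the lid, the top 8 mm, is 65 mm across. Origin: centre of the underside, z up its axis. Starts upright on the mat. Weight 0.27 to 0.75 kg; any one may be heaviest, by at least 0.19 kg. Contents shift up to 3 mm. Stiff: grips of 20 to 60 N are fine.
- mat: flat green counter mat, fixed, 260 mm (x) by 580 mm (y) and 4 mm thick. Origin: centre of its underside, on the counter (z = 0); its top, on which the tins stand, is at z = 4 mm. Axes along its edges, y along the row of tins.
- tape: small yellow tape ring standing on the mat between the left and middle tins, 40 mm diameter, 24 mm tall; origin: centre of its underside. Bystander.
- carton: small brown cardboard box on the mat between the middle and right tins, 55 x 36 x 30 mm tall; origin: centre of its underside. Bystander.
- screwdriver: screwdriver with a red handle lying on the counter left of the mat, about 200 mm long and 30 mm high; origin near its middle. Bystander.
- wrench: steel wrench lying flat on the counter, right of the mat, about 170 mm long and 10 mm high; origin near its middle. Bystander.
- jar: clear plastic jar with red cap on the counter left of the mat, 70 mm diameter, 85 mm tall; origin: centre of its underside. Bystander.
- cup: black open cup on the counter right of the mat, 72 mm diameter, 85 mm tall; origin: centre of its underside. Bystander.
Things that resemble listed ones, but are neither listed nor needed, are in the scene too. Leave any orange, purple or yellow look-alike of the tin_left alone.

How it is judged:
On the way, in this order (a step that is already met when the one before it is completed fails the run):
1. the left tin is lifted clear of the mat in the fingers while the other two stand upright on the mat (z of tin_left in the frame of mat above 0.029 m and contact force between tin_left and the fingers above 2 N and contact force between each of tin_middle, tin_right and mat above 1 N and angle between each of tin_middle, tin_right's own z axis and vertical below 0.12 rad), for 0.3 s.
2. the middle tin is lifted clear of the mat in the fingers while the other two stand upright on the mat (z of tin_middle in the frame of mat above 0.029 m and contact force between tin_middle and the fingers above 2 N and contact force between each of tin_left, tin_right and mat above 1 N and angle between each of tin_left, tin_right's own z axis and vertical below 0.12 rad), for 0.3 s.
3. the right tin is lifted clear of the mat in the fingers while the other two stand upright on the mat (z of tin_right in the frame of mat above 0.029 m and contact force between tin_right and the fingers above 2 N and contact force between each of tin_left, tin_middle and mat above 1 N and angle between each of tin_left, tin_middle's own z axis and vertical below 0.12 rad), for 0.3 s.
At the end, for the whole second after the job is handed in: The heaviest tin is held still in the fingers, within 17 degrees of upright, underside over 10 cm above the counter; the other two stand released, still and upright (within 7 degrees) on the mat, each pressing on it with 1 to 4.9 N (the heaviest would press with more than 5.7 N) (((z of tin_left in the frame of mat above 0.104 m and contact force between tin_left and the fingers above 2 N and angle between tin_left's own z axis and vertical below 0.3 rad and linear speed of each of tin_left, tin_middle, tin_right below 0.03 m/s and contact force between tin_left and mat below 0.1 N and contact force between tin_middle and mat between 1 and 4.9 N and angle between each of tin_middle, tin_right's own z axis and vertical below 0.12 rad and contact force between each of tin_middle, tin_right and the arm below 0.2 N and contact force between each of tin_middle, tin_right and the fingers below 0.2 N and contact force between tin_right and mat between 1 and 4.9 N) or (z of tin_middle in the frame of mat above 0.104 m and contact force between tin_middle and the fingers above 2 N and angle between tin_middle's own z axis and vertical below 0.3 rad and linear speed of each of tin_middle, tin_left, tin_right below 0.03 m/s and contact force between tin_middle and mat below 0.1 N and contact force between tin_left and mat between 1 and 4.9 N and angle between each of tin_left, tin_right's own z axis and vertical below 0.12 rad and contact force between each of tin_left, tin_right and the arm below 0.2 N and contact force between each of tin_left, tin_right and the fingers below 0.2 N and contact force between tin_right and mat between 1 and 4.9 N) or (z of tin_right in the frame of mat above 0.104 m and contact force between tin_right and the fingers above 2 N and angle between tin_right's own z axis and vertical below 0.3 rad and linear speed of each of tin_right, tin_left, tin_middle below 0.03 m/s and contact force between tin_right and mat below 0.1 N and contact force between tin_left and mat between 1 and 4.9 N and angle between each of tin_left, tin_middle's own z axis and vertical below 0.12 rad and contact force between each of tin_left, tin_middle and the arm below 0.2 N and contact force between each of tin_left, tin_middle and the fingers below 0.2 N and contact force between tin_middle and mat between 1 and 4.9 N))); the arm keeps its last pose, push and grip.
It fails at once if a tin is tipped over (more than 35 degrees) (angle between any of tin_left, tin_middle, tin_right's own z axis and vertical above 0.6 rad).
It fails at once if a tin is let go of more than 12 mm above the mat ((z of tin_left in the frame of mat above 0.016 m and contact force between tin_left and the fingers below 0.05 N) or (z of tin_middle in the frame of mat above 0.016 m and contact force between tin_middle and the fingers below 0.05 N) or (z of tin_right in the frame of mat above 0.016 m and contact force between tin_right and the fingers below 0.05 N)).
It fails at once if a tin is slammed onto the mat (more than 150 N) (contact force between any of tin_left, tin_middle, tin_right and mat above 150 N).
It fails at once if another thing on the counter is moved more than 3 cm (distance of any of tape, carton, screwdriver, wrench, jar, cup from where it was at the start of the episode above 0.03 m).
It also fails if it takes over 72 s, if anything falls off the work surface, if the arm or the gripper's body presses on something with over 40 N, if the wrist force passes 120 N, or if a joint passes its speed limit or range.

## Working session

There is one attempt and no reset: what is moved stays moved. The work goes in short steps, Python scripts to look and compute and a tool call to move; the robot and the scene stay as the last step left them, time stands still between calls to the robot, and variables do not carry over. Pictures are saved under pics/ and viewed, and the job is handed in when it is done.

Besides the shell and the picture viewer there is one more tool, called after "Emit:" in YAML: its name, and indented under it one key for each argument. servo_tool: Moves the arm, as the interface text tells. Its arguments: {"type":"object","properties":{"steps":{"type":"array"},"fingers":{"type":"number"},"force":{"type":"number"}},"required":["steps"]}

```bash
ls; mkdir -p pics
python3 - <<'E'
from station import r
import cv2
for n in("scene","top"):
    p,d=r.get_image(n); cv2.imwrite(f"pics/{n}0.png",p[:,:,::-1])
    c=r.calibration(n); print(n,c)
print(r.state())
E
```

```text
pics
scene {'fx': 466.03637796214167, 'fy': 466.03637796214167, 'cx': 252.51031408562537, 'cy': 192.6197644578392, 'k1': -0.0914208537185746, 'rvec': array([ 0.93914813,  2.59251124, -0.92854675]), 'tvec': array([ 0.3752103 , -0.21045747,  1.48431495])}
top {'fx': 358.9713873882568, 'fy': 358.9713873882568, 'cx': 251.84866920033065, 'cy': 194.61830641286465, 'k1': -0.022118518824276973, 'rvec': array([ 2.14510281, -2.10277582,  0.21373099]), 'tvec': array([-4.31531842e-04,  4.77626360e-01,  1.09721985e+00])}
{'time': 0.1, 'q': array([ 1.18730637,  0.31163988,  0.01401546,  1.51289505, -0.00439697,
        1.31922316, -0.02718795]), 'joint_vel': array([-1.47454034e-03, -1.36770002e-03,  8.94318212e-04, -1.31681803e-03,
       -1.63480760e-03,  6.44213252e-05, -1.71826469e-04]), 'joint_torque': array([ 1.08181503e-03, -3.80857372e+01,  1.46787590e-01, -2.31243145e+01,
        1.22580785e-02,  8.08994839e-03,  1.77389666e-06]), 'tool_pos': array([ 0.18412488, -0.51756345,  0.23033363]), 'orientation': array([-1.04227568e-03,  9.85426619e-01,  1.70097735e-01, -2.30183443e-04]), 'wrist_force': array([ 0.28546943,  0.38189833, -0.11480684]), 'wrist_torque': array([ 0.00278577,  0.03689712, -0.01075951]), 'gripper_width': 0.08551931335349451}
```

View pics/top0.png

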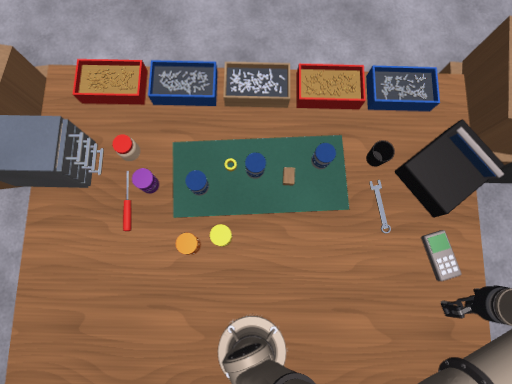

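View pics/scene0.png

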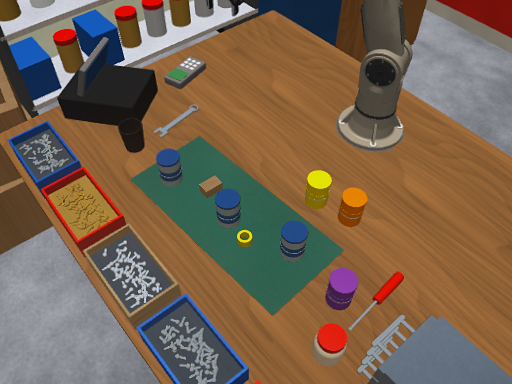

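The top view has the three blue tins at about (197,182), (256,164) and (325,155). The tape is at (231,164), the carton at (289,176), and the arm is at lower right. Next I'll turn these pixels into positions.

```bash
cat > h.py <<'E'
from station import r
import cv2, numpy as np
def cal(n):
    c=r.calibration(n); K=np.array([[c['fx'],0,c['cx']],[0,c['fy'],c['cy']],[0,0,1.]])
    R=cv2.Rodrigues(np.asarray(c['rvec']))[0]; return K,np.array([c['k1'],0,0,0,0.]),R,np.asarray(c['tvec']).reshape(3)
def cloud(n,d,vs,us):
    K,D,R,t=cal(n)
    s=cv2.undistortPoints(np.stack([us,vs],1).astype(np.float64)[:,None],K,D)[:,0]
    z=d[vs,us]; P=np.c_[s*z[:,None],z]; return (P-t)@R
def onplane(n,uv,z):
    K,D,R,t=cal(n)
    s=cv2.undistortPoints(np.array(uv,float).reshape(-1,1,2),K,D)[:,0]
    dr=np.c_[s,np.ones(len(s))]@R; o=-R.T@t
    return o+dr*((z-o[2])/dr[:,2])[:,None]
def circ(P,rad):
    from scipy.optimize import least_squares
    f=lambda c:np.hypot(P[:,0]-c[0],P[:,1]-c[1])-rad
    return least_squares(f,P.mean(0)[:2],loss='soft_l1',f_scale=.002).x
def tins(n):
    p,d=r.get_image(n); hsv=cv2.cvtColor(p,cv2.COLOR_RGB2HSV)
    out=[]
    for s in r.silhouettes("tin_left",n):
        vs,us=np.nonzero(s['pixels']); P=cloud(n,d,vs,us)
        top=P[(P[:,2]>.086)&(P[:,2]<.102)]
        col=np.median(hsv[vs,us],0)
        if len(top)<5: continue
        m=(s['pixels']).astype(np.uint8)
        c=(top[:,:2].min(0)+top[:,:2].max(0))/2
        out.append((round(s['p'],2),s['rect'],col,len(top),np.round(top.mean(0),4),np.round(c,4),np.round(np.ptp(top[:,:2],axis=0),3)))
    return out
E
python3 - <<'E'
from h import *
for n in("top","scene"):
    print(n)
    for o in tins(n): print(*o)
    # blue lid colour
    p,d=r.get_image(n)
    hsv=cv2.cvtColor(p,cv2.COLOR_RGB2HSV)
    m=cv2.inRange(hsv,(105,120,40),(125,255,255))
    k,l,s,c=cv2.connectedComponentsWithStats(m)
    for i in range(1,k):
        if s[i,4]>60:
            vs,us=np.nonzero(l==i); P=cloud(n,d,vs,us); T=P[(P[:,2]>.08)&(P[:,2]<.11)]
            if len(T)>20 and len(T)<2000: print(c[i],s[i,4],len(T),T.mean(0).round(4),T.min(0).round(3),T.max(0).round(3))
for t in("tape","carton","jar","cup","mat"):
    p,d=r.get_image("top")
    for s in r.silhouettes(t,"top")[:1]:
        vs,us=np.nonzero(s['pixels']);P=cloud("top",d,vs,us);print(t,s['p'],P.mean(0).round(3),P.min(0).round(3),P.max(0).round(3))
E
```

```text
top
0.98 [135.2, 170.0, 159.5, 190.4] [142. 147. 180.] 309 [0.515  0.348  0.0899] [0.515  0.3482] [0.064 0.063]
0.89 [209.8, 224.3, 233.4, 244.1] [ 30. 150. 232.] 331 [0.3444 0.1031 0.0899] [0.3455 0.1024] [0.063 0.06 ]
0.67 [186.7, 168.6, 208.4, 195.2] [110. 180. 133.] 343 [0.5106 0.1846 0.0935] [0.511 0.185] [0.064 0.063]
0.62 [175.4, 234.1, 200.2, 254.8] [ 17. 176. 229.] 344 [0.3189 0.2032 0.0898] [0.3184 0.2042] [0.06  0.064]
0.31 [242.3, 154.2, 265.6, 179.8] [110. 180. 133.] 320 [0.5711 0.0029 0.0931] [0.5712 0.0031] [0.061 0.059]
[325.04416404 152.40694006] 317 315 [ 0.6078 -0.2172  0.0935] [ 0.578 -0.249  0.088] [ 0.639 -0.186  0.099]
[254.98773006 162.25153374] 326 322 [0.571  0.0018 0.0934] [ 0.54  -0.03   0.083] [0.602 0.033 0.099]
[195.56432749 180.03508772] 342 335 [0.5105 0.1835 0.0935] [0.479 0.153 0.081] [0.543 0.213 0.099]
scene
0.98 [277.9, 219.0, 307.6, 262.0] [108. 172. 106.] 477 [0.5144 0.1863 0.0943] [0.5135 0.1852] [0.064 0.062]
0.91 [326.8, 266.5, 357.3, 314.3] [143. 159. 159.] 561 [0.5178 0.3509 0.0902] [0.5173 0.3511] [0.064 0.063]
0.9 [308.0, 168.8, 332.7, 2
[... 275 characters left out ...]
0.4022] [0.068 0.073]
[167.47003155 157.44794953] 317 316 [ 0.6117 -0.2149  0.0948] [ 0.58  -0.249  0.087] [ 0.642 -0.185  0.1  ]
[227.18357488 198.74637681] 414 413 [0.5749 0.0031 0.0946] [ 0.542 -0.031  0.088] [0.607 0.034 0.101]
[294.04938272 231.71604938] 486 486 [0.5141 0.1849 0.0945] [0.481 0.152 0.086] [0.544 0.215 0.099]
tape 0.46 [0.581 0.084 0.024] [0.564 0.066 0.008] [0.604 0.103 0.033]
carton 0.51 [ 0.545 -0.107  0.038] [ 0.259 -0.128  0.005] [0.575 0.016 1.168]
jar 0.91 [0.618 0.415 0.069] [ 0.259  0.016 -0.003] [0.657 0.459 1.168]
cup 0.92 [ 0.624 -0.406  0.052] [ 0.259 -0.474 -0.006] [0.688 0.016 1.168]
mat 0.63 [ 0.547 -0.011  0.008] [ 0.259 -0.306 -0.007] [0.702 0.284 1.168]
```

Emit:
servo_tool:
  steps:
    - [[2,0,0],6.5]
    - [[3,0,0],6.5]
    - [[4,0,0],6.5]
    - [[4,0,0],0]
    - [[4,0,0],0]
  fingers: 8.54
  force: 40

```text
time: 1.32
tool_pos: [0.341, -0.5081, 0.2319]
orientation: [0.002, 1.0, -0.021, -0.005]
wrist_force: [-0.2, -1.0, -0.5]
gripper_width: 0.0852
```

Emit:
servo_tool:
  steps:
    - [[1,-4,0],-2.4]
    - [[1,-4,0],0]
    - [[1,-4,0],0]
    - [[1,-4,0],0]
    - [[1,-4,0],0]

```text
time: 1.73
tool_pos: [0.4018, -0.311, 0.2188]
orientation: [-0.0, 1.0, 0.001, -0.007]
wrist_force: [0.8, -0.2, 0.2]
gripper_width: 0.0855
```

Emit:
servo_tool:
  steps:
    - [[1,-4,0],0]
    - [[1,-4,0],0]
    - [[1,-4,0],0]
    - [[1,-4,0],0]
    - [[1,-4,0],0]

```text
time: 2.15
tool_pos: [0.4504, -0.1086, 0.2188]
orientation: [0.0, 1.0, 0.001, -0.006]
wrist_force: [1.6, 0.0, 0.1]
gripper_width: 0.0853
```

Emit:
servo_tool:
  steps:
    - [[1,-4,0],0]
    - [[1,-4,0],0]
    - [[1,-4,0],0]
    - [[1,-4,0],0]
    - [[0,0,0],0]

```text
time: 2.57
tool_pos: [0.4899, 0.065, 0.2203]
orientation: [-0.003, 1.0, 0.008, -0.003]
wrist_force: [0.1, 1.5, 0.9]
gripper_width: 0.0856
```

Emit:
servo_tool:
  steps:
    - [[0.8,-4,0],0]
    - [[0.8,-4,0],0]
    - [[0.7,-4,0],0]
    - [[0,0,3],0]
    - [[0,0,0],0]

```text
time: 2.98
tool_pos: [0.5108, 0.1814, 0.1905]
orientation: [-0.003, 1.0, 0.009, -0.001]
wrist_force: [-0.9, -2.3, -0.6]
gripper_width: 0.0855
```

Run:
```python
from h import *
p,d=r.get_image("scene"); cv2.imwrite("pics/s1.png",p[:,:,::-1])
s=r.state();print(s['tool_pos'],s['orientation'],s['q'].round(2),s['time'])
```

```text
[0.51292585 0.18438367 0.19457111] [-0.00614516  0.99993214  0.00963069  0.00228167] [-0.05  0.35 -0.43  1.58  0.14  1.23 -2.05] 3.0333
```

View pics/s1.png

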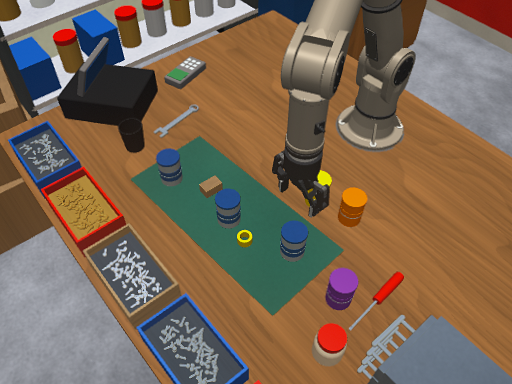

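The gripper hangs above with its fingertips at about (320,210) and (280,190), and the left tin is at (293,240). I'll project the TCP and the tin into the image to confirm.

Run:
```python
from h import *
c=r.calibration("scene");K,D,R,t=cal("scene")
tp=r.state()['tool_pos']
q=np.array([tp,tp+[0,.05,0],tp-[0,.05,0],[.5125,.185,.094],[.5125,.185,.004]])
print(cv2.projectPoints(q,np.asarray(c['rvec']),t,K,D)[0][:,0].round(0))
```

```text
[[297. 206.]
 [313. 220.]
 [282. 192.]
 [295. 231.]
 [292. 252.]]
```

Emit:
servo_tool:
  steps:
    - [[0,0,3.5],0]
    - [[0,0,3.5],0]
    - [[0,0,1],1]
    - [[0,0,0],0]
    - [[0,0,0],0]

```text
time: 3.45
tool_pos: [0.5216, 0.1843, 0.1223]
orientation: [-0.008, 1.0, -0.003, 0.011]
wrist_force: [0.1, -0.6, 0.2]
gripper_width: 0.0856
```

Emit:
servo_tool:
  steps:
    - [[-0.8,0,0],0]
    - [[0,0,0],0]
    - [[-0.3,0,1],0]
    - [[-0.3,0,1],0]
    - [[-0.2,0,1],0]

```text
time: 3.87
tool_pos: [0.5135, 0.1859, 0.1014]
orientation: [-0.011, 1.0, -0.005, 0.021]
wrist_force: [-0.1, 0.7, 0.1]
gripper_width: 0.0852
```

Emit:
servo_tool:
  steps:
    - [[0,0,0],0]
    - [[0,0,0],0]
    - [[0,0,0],0]

```text
time: 4.12
tool_pos: [0.5115, 0.1854, 0.0996]
orientation: [-0.01, 1.0, -0.005, 0.019]
wrist_force: [1.4, -0.2, 0.8]
gripper_width: 0.0854
```

Emit:
servo_tool:
  steps:
    - [[0,0,1.5],0]
    - [[0,0,1.5],0]
    - [[0,0,1.2],0]
    - [[0,0,0.8],0]
    - [[0,0,0],0]

```text
time: 4.53
tool_pos: [0.5172, 0.1878, 0.051]
orientation: [-0.012, 1.0, -0.005, 0.023]
wrist_force: [0.6, -0.3, -0.1]
gripper_width: 0.0854
```

Emit:
servo_tool:
  steps:
    - [[-0.3,0.2,0.3],0]
    - [[-0.2,0.1,0.3],0]
    - [[0,0,0.2],0]
    - [[0,0,0],0]

```text
time: 4.87
tool_pos: [0.5133, 0.1853, 0.0436]
orientation: [-0.012, 1.0, -0.005, 0.024]
wrist_force: [-0.6, -0.5, -0.5]
gripper_width: 0.0853
```

Emit:
servo_tool:
  steps:
    - [[0,0,0],0]
    - [[0,0,0],0]
    - [[0,0,0],0]
    - [[0,0,0],0]
    - [[0,0,0],0]
  fingers: 5
  force: 40

```text
time: 5.28
tool_pos: [0.5137, 0.184, 0.0451]
orientation: [-0.011, 1.0, -0.005, 0.025]
wrist_force: [-0.1, -0.8, -1.0]
gripper_width: 0.0623
```

Emit:
servo_tool:
  steps:
    - [[0,0,0],0]
    - [[0,0,0],0]
    - [[0,0,0],0]

```text
time: 5.53
tool_pos: [0.5138, 0.184, 0.0451]
orientation: [-0.011, 1.0, -0.005, 0.025]
wrist_force: [-0.6, 0.6, 0.2]
gripper_width: 0.0627
```

Emit:
servo_tool:
  steps:
    - [[0,0,-1],0]
    - [[0,0,-1.5],0]
    - [[0,0,-1.5],0]
    - [[0,0,-1.5],0]
    - [[0,0,-1.5],0]

```text
time: 5.95
tool_pos: [0.5009, 0.1794, 0.1091]
orientation: [-0.008, 1.0, -0.005, 0.013]
wrist_force: [-0.3, -0.2, -7.0]
gripper_width: 0.0623
```

Emit:
servo_tool:
  steps:
    - [[0,0,-0.5],0]
    - [[0,0,0],0]
    - [[0,0,0],0]
    - [[0,0,0],0]
    - [[0,0,0],0]

```text
time: 6.37
tool_pos: [0.499, 0.1791, 0.1138]
orientation: [-0.008, 1.0, -0.005, 0.012]
wrist_force: [-0.8, 1.1, -5.7]
gripper_width: 0.0624
```

```bash
cat > w.py <<'E'
from h import *
n=12; F=[];T=[]
for i in range(n):
    p,d=r.get_image("scene"); s=r.state(); F.append(s['wrist_force']); T.append(s['joint_torque'])
print(np.mean(F,0).round(2),np.std(F,0).round(2)/n**.5); print(np.mean(T,0).round(2)); print(s['tool_pos'].round(4),s['orientation'].round(4),s['q'].round(2),s['time'])
import sys; cv2.imwrite(f"pics/{sys.argv[1]}.png",p[:,:,::-1])
E
python3 w.py lift1
```

```text
[-0.01  0.23 -5.95] [0.12701706 0.10969655 0.12413031]
[ -0.   -39.78  -3.87 -22.74   0.    -0.21  -0.  ]
[0.4999 0.1794 0.115 ] [-0.008   0.9999 -0.0048  0.0132] [-0.05  0.38 -0.41  1.75  0.17  1.02 -2.11] 6.9667
```

View pics/lift1.png

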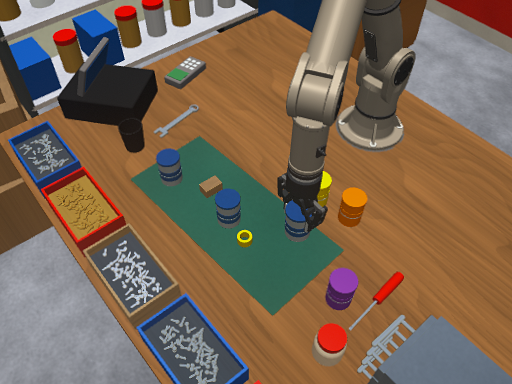

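The left tin is up at about (298,220), held between the fingers. It weighs about 5.9 N, and the other two are still standing. Setting it down now.

Emit:
servo_tool:
  steps:
    - [[0.2,0,1.5],0]
    - [[0.1,0,1.5],0]
    - [[0,0,1.2],0]
    - [[0,0,0.8],0]
    - [[0,0,0.3],0]

```text
time: 7.38
tool_pos: [0.5072, 0.1811, 0.0627]
orientation: [-0.009, 1.0, -0.005, 0.016]
wrist_force: [-0.5, -0.6, -6.9]
gripper_width: 0.0626
```

Emit:
servo_tool:
  steps:
    - [[0,0,0],0]

```text
time: 7.47
tool_pos: [0.5066, 0.1809, 0.0619]
orientation: [-0.009, 1.0, -0.005, 0.016]
wrist_force: [0.2, -0.2, -7.0]
gripper_width: 0.0625
```

Emit:
servo_tool:
  steps:
    - [[0,0,0.7],0]
    - [[0,0,0.5],0]
    - [[0,0,0.3],0]
    - [[0,0,0.1],0]
    - [[0,0,0],0]

```text
time: 7.88
tool_pos: [0.5087, 0.1818, 0.0462]
orientation: [-0.009, 1.0, -0.005, 0.017]
wrist_force: [-0.0, -0.2, -6.3]
gripper_width: 0.0623
```

Emit:
servo_tool:
  steps:
    - [[0,0,0.15],0]
    - [[0,0,0.15],0]
    - [[0,0,0],0]

```text
time: 8.13
tool_pos: [0.5093, 0.1822, 0.0459]
orientation: [-0.009, 1.0, -0.005, 0.018]
wrist_force: [0.1, 0.9, -6.4]
gripper_width: 0.0626
```

Emit:
servo_tool:
  steps:
    - [[0,0,0.3],0]
    - [[0,0,0.3],0]
    - [[0,0,0],0]

```text
time: 8.38
tool_pos: [0.5105, 0.1828, 0.0462]
orientation: [-0.008, 1.0, -0.005, 0.02]
wrist_force: [0.7, 0.4, -5.3]
gripper_width: 0.0625
```

Emit:
servo_tool:
  steps:
    - [[0,0,0.5],0]
    - [[0,0,0.5],0]
    - [[0,0,0.3],0]

```text
time: 8.63
tool_pos: [0.5121, 0.1835, 0.045]
orientation: [-0.006, 1.0, -0.005, 0.022]
wrist_force: [-6.2, -2.1, 7.2]
gripper_width: 0.0626
```

Now it's pressing on the mat, so I'll release.

Emit:
servo_tool:
  steps:
    - [[0,0,0],0]
    - [[0,0,0],0]
    - [[0,0,0],0]
    - [[0,0,0],0]
    - [[0,0,0],0]
  fingers: 8.54

```text
time: 9.05
tool_pos: [0.518, 0.1864, 0.0486]
orientation: [-0.009, 1.0, -0.005, 0.029]
wrist_force: [-0.2, -0.0, 0.3]
gripper_width: 0.0851
```

Emit:
servo_tool:
  steps:
    - [[0,0,-1],0]
    - [[0,0,-2],0]
    - [[0,0,-3],0]
    - [[0,0,-3],0]
    - [[0,0,-2],0]

```text
time: 9.47
tool_pos: [0.5074, 0.1826, 0.1568]
orientation: [-0.007, 1.0, -0.005, 0.021]
wrist_force: [1.2, -0.6, 0.8]
gripper_width: 0.0849
```

```bash
python3 w.py rel1
```

```text
[0.26 0.41 0.38] [0.18763884 0.12990381 0.31176915]
[ 9.000e-02 -3.590e+01 -3.160e+00 -2.138e+01  4.000e-02 -1.300e-01
  1.000e-02]
[0.5064 0.182  0.1532] [-0.0066  0.9998 -0.0049  0.0192] [-0.05  0.35 -0.42  1.69  0.16  1.09 -2.1 ] 10.0667
```

View pics/rel1.png

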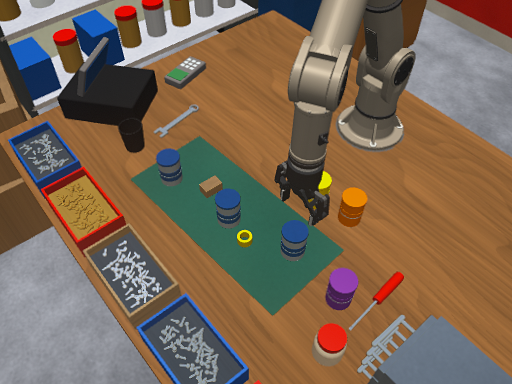

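The left tin is standing again at (293,240). Next is the middle tin.

Emit:
servo_tool:
  steps:
    - [[1.6,3,-0.5],0]
    - [[1.6,4,-0.5],0]
    - [[1.6,4,0],0]
    - [[1.6,4,0],0]
    - [[0.5,2,0],0]

```text
time: 10.48
tool_pos: [0.5742, 0.0181, 0.1622]
orientation: [-0.01, 1.0, 0.007, 0.018]
wrist_force: [0.5, -1.8, -0.2]
gripper_width: 0.0854
```

Emit:
servo_tool:
  steps:
    - [[0,0,0],0]
    - [[0,0,0],0]

```text
time: 10.65
tool_pos: [0.5756, 0.0091, 0.161]
orientation: [-0.008, 1.0, 0.0, 0.018]
wrist_force: [0.4, 0.7, -0.5]
gripper_width: 0.0853
```

Emit:
servo_tool:
  steps:
    - [[-0.2,0.3,1.5],0]
    - [[-0.2,0.3,1.5],0]
    - [[-0.1,0.2,1.5],0]
    - [[-0.1,0,1],0]
    - [[0,0,0],0]

```text
time: 11.07
tool_pos: [0.5705, 0.0113, 0.1044]
orientation: [-0.011, 1.0, 0.005, 0.018]
wrist_force: [-0.2, -0.3, 1.2]
gripper_width: 0.0854
```

Emit:
servo_tool:
  steps:
    - [[0.2,0.8,0],0]
    - [[0.2,0.5,0],0]
    - [[0,0,0],0]

```text
time: 11.32
tool_pos: [0.5746, 0.0021, 0.1051]
orientation: [-0.012, 1.0, 0.008, 0.018]
wrist_force: [-0.2, 0.4, 0.5]
gripper_width: 0.0855
```

Emit:
servo_tool:
  steps:
    - [[-0.1,0.2,1.5],0]
    - [[-0.1,0.2,1.5],0]
    - [[-0.1,0.2,1.2],0]
    - [[-0.1,0,0.8],0]
    - [[0,0,0],0]

```text
time: 11.73
tool_pos: [0.5788, -0.0033, 0.0591]
orientation: [-0.012, 1.0, 0.008, 0.025]
wrist_force: [0.3, 0.2, 0.2]
gripper_width: 0.0854
```

Emit:
servo_tool:
  steps:
    - [[-0.3,-0.4,0.6],0]
    - [[-0.3,-0.3,0.6],0]
    - [[-0.2,0,0.4],0]
    - [[0,0,0],0]

```text
time: 12.07
tool_pos: [0.5729, 0.0054, 0.0439]
orientation: [-0.012, 1.0, 0.008, 0.027]
wrist_force: [0.1, -0.9, -0.3]
gripper_width: 0.0854
```

Emit:
servo_tool:
  steps:
    - [[0,0.3,0],0]
    - [[0,0.1,0],0]
    - [[0,0,0],0]

```text
time: 12.32
tool_pos: [0.5733, 0.0018, 0.0444]
orientation: [-0.012, 1.0, 0.008, 0.028]
wrist_force: [0.2, 0.6, -0.0]
gripper_width: 0.0856
```

Emit:
servo_tool:
  steps:
    - [[0,0,0],0]
    - [[0,0,0],0]
    - [[0,0,0],0]
    - [[0,0,0],0]
    - [[0,0,0],0]
  fingers: 5

```text
time: 12.73
tool_pos: [0.574, 0.0015, 0.0454]
orientation: [-0.012, 0.999, 0.008, 0.029]
wrist_force: [-0.6, 0.1, 0.6]
gripper_width: 0.0611
```

Emit:
servo_tool:
  steps:
    - [[0,0,0],0]
    - [[0,0,0],0]
    - [[0,0,0],0]

```text
time: 12.98
tool_pos: [0.574, 0.0015, 0.0453]
orientation: [-0.012, 0.999, 0.008, 0.029]
wrist_force: [-0.4, 0.4, -0.1]
gripper_width: 0.0618
```

Emit:
servo_tool:
  steps:
    - [[0,0,-1],0]
    - [[0,0,-1.5],0]
    - [[0,0,-1.5],0]
    - [[0,0,-1.5],0]
    - [[0,0,-1.5],0]

```text
time: 13.4
tool_pos: [0.5622, -0.0012, 0.1113]
orientation: [-0.012, 1.0, 0.008, 0.019]
wrist_force: [0.2, 0.2, -3.4]
gripper_width: 0.0617
```

Emit:
servo_tool:
  steps:
    - [[0.2,0,-0.5],0]
    - [[0,0,0],0]
    - [[0,0,0],0]
    - [[0,0,0],0]
    - [[0,0,0],0]

```text
time: 13.82
tool_pos: [0.5641, -0.0019, 0.1179]
orientation: [-0.012, 1.0, 0.008, 0.019]
wrist_force: [-0.8, 0.5, -4.3]
gripper_width: 0.062
```

```bash
python3 w.py lift2
```

```text
[-0.07 -0.2  -3.55] [0.10392305 0.13567731 0.1010363 ]
[ -0.   -41.64  -3.56 -22.29  -0.08  -0.26  -0.  ]
[ 0.5649 -0.0018  0.1189] [-0.012   0.9997  0.0077  0.0204] [ 0.25  0.42 -0.35  1.67  0.14  1.04 -1.69] 14.4167
```

View pics/lift2.png

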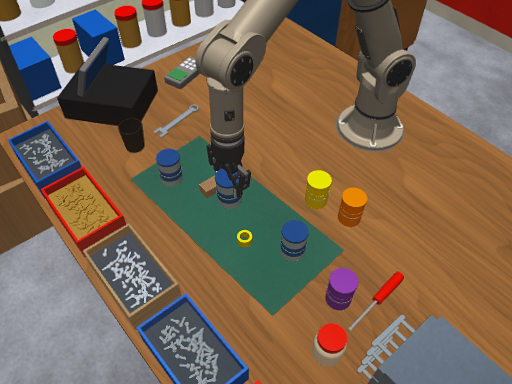

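The middle tin is up at about (228,185) and weighs about 3.55 N. The left tin is standing at (293,240). I'll lower the middle tin now.

Emit:
servo_tool:
  steps:
    - [[0,0,1.5],0]
    - [[0,0,1.5],0]
    - [[0,0,1.5],0]
    - [[0,0,1.2],0]
    - [[0,0,0.8],0]

```text
time: 14.83
tool_pos: [0.5717, -0.0003, 0.0557]
orientation: [-0.012, 1.0, 0.007, 0.025]
wrist_force: [-1.2, 0.1, -4.1]
gripper_width: 0.0615
```

Emit:
servo_tool:
  steps:
    - [[0,0,0],0]

```text
time: 14.92
tool_pos: [0.5702, -0.0004, 0.0538]
orientation: [-0.012, 1.0, 0.007, 0.023]
wrist_force: [-0.8, -0.1, -3.9]
gripper_width: 0.0619
```

Emit:
servo_tool:
  steps:
    - [[0,0,0.6],0]
    - [[0,0,0.4],0]
    - [[0,0,0.4],0]
    - [[0,0,0.4],0]

```text
time: 15.25
tool_pos: [0.5724, -0.0004, 0.0453]
orientation: [-0.01, 1.0, 0.007, 0.024]
wrist_force: [-10.5, -0.2, 21.0]
gripper_width: 0.0612
```

Emit:
servo_tool:
  steps:
    - [[0,0,0],0]

```text
time: 15.33
tool_pos: [0.573, -0.0003, 0.0473]
orientation: [-0.01, 1.0, 0.007, 0.025]
wrist_force: [1.0, 0.1, -3.9]
gripper_width: 0.0615
```

Emit:
servo_tool:
  steps:
    - [[0,0,0],0]
    - [[0,0,0],0]
    - [[0,0,0],0]
    - [[0,0,0],0]
    - [[0,0,0],0]
  fingers: 8.54

```text
time: 15.75
tool_pos: [0.5785, 0.0, 0.0518]
orientation: [-0.01, 0.999, 0.007, 0.032]
wrist_force: [-0.5, -0.0, -0.6]
gripper_width: 0.0852
```

Emit:
servo_tool:
  steps:
    - [[-0.3,0,-1],0]
    - [[-0.2,0,-2],0]
    - [[0,0,-3],0]
    - [[0,0,-3],0]
    - [[0,0,-2.5],0]

```text
time: 16.17
tool_pos: [0.5595, -0.0025, 0.164]
orientation: [-0.011, 1.0, 0.007, 0.023]
wrist_force: [1.2, 0.4, 0.6]
gripper_width: 0.0854
```

```bash
python3 w.py rel2
```

```text
[0.21 0.14 0.45] [0.17031833 0.15011107 0.30888239]
[ 9.000e-02 -3.772e+01 -2.920e+00 -2.160e+01 -7.000e-02 -1.400e-01
  1.000e-02]
[ 0.5594 -0.0025  0.1611] [-0.0107  0.9997  0.0072  0.0217] [ 0.26  0.37 -0.35  1.63  0.12  1.12 -1.68] 16.7667
```

View pics/rel2.png

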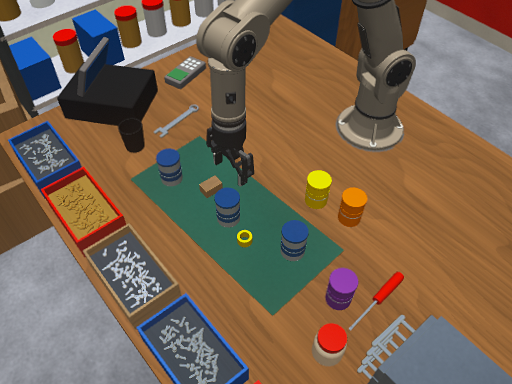

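The middle tin is standing at (227,206), and the carton (210,187) and tape (245,238) haven't moved. On to the right tin.

Emit:
servo_tool:
  steps:
    - [[1,3,0],0]
    - [[1,4,0],0]
    - [[1.2,4,0],0]
    - [[1.2,4,0],0]
    - [[1,4,0],0]

```text
time: 17.18
tool_pos: [0.6194, -0.1777, 0.1579]
orientation: [-0.017, 0.999, 0.022, 0.021]
wrist_force: [0.4, 0.3, -0.1]
gripper_width: 0.0856
```

Emit:
servo_tool:
  steps:
    - [[0,2,0],0]
    - [[0,0,0],0]
    - [[0,0,0],0]

```text
time: 17.43
tool_pos: [0.6197, -0.2145, 0.1539]
orientation: [-0.013, 1.0, 0.013, 0.02]
wrist_force: [0.8, 0.7, 0.7]
gripper_width: 0.0853
```

Emit:
servo_tool:
  steps:
    - [[-0.5,0.1,1.5],1.5]
    - [[-0.5,0.1,1.5],0]
    - [[-0.3,0,1.2],0]
    - [[-0.1,0,0.8],0]
    - [[0,0,0],0]

```text
time: 17.85
tool_pos: [0.608, -0.206, 0.1019]
orientation: [-0.016, 1.0, 0.003, 0.02]
wrist_force: [-0.8, -0.4, -0.7]
gripper_width: 0.0855
```

Emit:
servo_tool:
  steps:
    - [[0.2,0.8,0],0]
    - [[0.1,0.5,0],0]
    - [[0,0,0],0]

```text
time: 18.1
tool_pos: [0.6128, -0.2155, 0.1028]
orientation: [-0.017, 1.0, 0.006, 0.021]
wrist_force: [-0.7, 0.4, 0.3]
gripper_width: 0.0855
```

Emit:
servo_tool:
  steps:
    - [[-0.2,0.1,1.5],0]
    - [[-0.2,0.1,1.5],0]
    - [[-0.1,0.1,1.2],0]
    - [[-0.1,0,0.8],0]
    - [[0,0,0],0]

```text
time: 18.52
tool_pos: [0.6143, -0.2194, 0.0559]
orientation: [-0.015, 1.0, 0.006, 0.026]
wrist_force: [-0.4, 1.2, -1.0]
gripper_width: 0.0852
```

Emit:
servo_tool:
  steps:
    - [[-0.3,-0.2,0.6],0]
    - [[-0.2,-0.1,0.5],0]
    - [[-0.1,0,0.3],0]
    - [[0,0,0],0]

```text
time: 18.85
tool_pos: [0.6096, -0.2158, 0.0417]
orientation: [-0.015, 0.999, 0.006, 0.027]
wrist_force: [-0.0, 0.1, -0.5]
gripper_width: 0.0855
```

Emit:
servo_tool:
  steps:
    - [[0,0,0],0]
    - [[0,0,0],0]
    - [[0,0,0],0]
    - [[0,0,0],0]
    - [[0,0,0],0]
  fingers: 5

```text
time: 19.27
tool_pos: [0.6102, -0.2173, 0.0429]
orientation: [-0.013, 0.999, 0.006, 0.028]
wrist_force: [0.1, 0.4, -0.9]
gripper_width: 0.061
```

Emit:
servo_tool:
  steps:
    - [[0,0,0],0]
    - [[0,0,0],0]
    - [[0,0,0],0]

```text
time: 19.52
tool_pos: [0.6102, -0.2173, 0.0429]
orientation: [-0.013, 0.999, 0.006, 0.028]
wrist_force: [-0.4, -0.3, -1.1]
gripper_width: 0.061
```

Emit:
servo_tool:
  steps:
    - [[0,0,-1],0]
    - [[0,0,-1.5],0]
    - [[0,0,-1.5],0]
    - [[0,0,-1.5],0]
    - [[0,0,-1.5],0]

```text
time: 19.93
tool_pos: [0.5999, -0.2161, 0.1089]
orientation: [-0.017, 1.0, 0.006, 0.02]
wrist_force: [0.6, -0.1, -4.3]
gripper_width: 0.0611
```

Emit:
servo_tool:
  steps:
    - [[0.2,0,-0.5],0]
    - [[0,0,0],0]
    - [[0,0,0],0]
    - [[0,0,0],0]
    - [[0,0,0],0]

```text
time: 20.35
tool_pos: [0.6026, -0.2157, 0.1165]
orientation: [-0.017, 1.0, 0.006, 0.021]
wrist_force: [0.5, 0.1, -4.3]
gripper_width: 0.0612
```

```bash
python3 w.py lift3
```

```text
[ 0.09  0.01 -3.29] [0.14433757 0.17897858 0.09237604]
[ -0.   -49.41  -3.84 -23.02  -0.22  -0.2   -0.  ]
[ 0.6032 -0.216   0.1176] [-0.0168  0.9996  0.0064  0.0221] [ 0.53  0.57 -0.28  1.43  0.12  1.13 -1.32] 20.95
```

View pics/lift3.png

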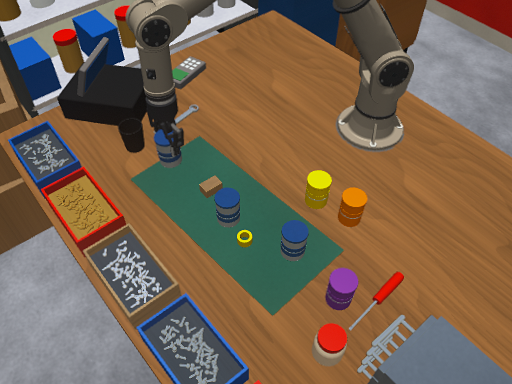

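The right tin is up at about (168,145) and weighs about 3.3 N. That makes the left tin, at 5.95 N, the heaviest. I'll set the right one back down.

Emit:
servo_tool:
  steps:
    - [[0,0,1.5],0]
    - [[0,0,1.5],0]
    - [[0,0,1.5],0]
    - [[0,0,1.2],0]
    - [[0,0,0.8],0]

```text
time: 21.37
tool_pos: [0.6099, -0.2153, 0.0547]
orientation: [-0.015, 1.0, 0.006, 0.027]
wrist_force: [-1.0, 0.0, -3.9]
gripper_width: 0.0609
```

Emit:
servo_tool:
  steps:
    - [[0,0,0.3],0]

```text
time: 21.45
tool_pos: [0.609, -0.2149, 0.05]
orientation: [-0.015, 1.0, 0.006, 0.025]
wrist_force: [-0.3, -0.0, -2.5]
gripper_width: 0.0609
```

Emit:
servo_tool:
  steps:
    - [[0,0,0.4],0]
    - [[0,0,0.4],0]
    - [[0,0,0.3],0]

```text
time: 21.7
tool_pos: [0.6099, -0.2147, 0.043]
orientation: [-0.015, 1.0, 0.006, 0.025]
wrist_force: [-9.7, 2.2, 18.9]
gripper_width: 0.0612
```

Emit:
servo_tool:
  steps:
    - [[0,0,0.2],0]
    - [[0,0,0.1],0]
    - [[0,0,0],0]
    - [[0,0,0],0]
    - [[0,0,0],0]
  fingers: 8.54

```text
time: 22.12
tool_pos: [0.6154, -0.2161, 0.0462]
orientation: [-0.013, 0.999, 0.006, 0.032]
wrist_force: [-0.6, -0.9, -0.3]
gripper_width: 0.0855
```

Emit:
servo_tool:
  steps:
    - [[-0.3,0,-1],0]
    - [[-0.2,0,-2],0]
    - [[0,0,-3],0]
    - [[0,0,-3],0]
    - [[0,0,-2.5],0]

```text
time: 22.53
tool_pos: [0.5971, -0.2174, 0.1584]
orientation: [-0.016, 1.0, 0.006, 0.024]
wrist_force: [0.8, -0.0, 0.8]
gripper_width: 0.085
```

```bash
python3 w.py rel3
python3 - <<'E'
from h import *
n="scene"
p,d=r.get_image(n)
hsv=cv2.cvtColor(p,cv2.COLOR_RGB2HSV)
m=cv2.inRange(hsv,(105,120,40),(125,255,255))
k,l,s,c=cv2.connectedComponentsWithStats(m)
for i in range(1,k):
  if s[i,4]>60:
    vs,us=np.nonzero(l==i); P=cloud(n,d,vs,us); T=P[(P[:,2]>.08)&(P[:,2]<.11)]
    if len(T)>20 and len(T)<2000: print(c[i],s[i,4],len(T),T.mean(0).round(4),T.min(0).round(3),T.max(0).round(3))
E
```

```text
[ 0.02 -0.06  0.35] [0.16743158 0.10969655 0.34063666]
[ 3.000e-02 -4.542e+01 -3.340e+00 -2.198e+01 -1.900e-01 -1.000e-01
  1.000e-02]
[ 0.597  -0.2171  0.1553] [-0.0166  0.9996  0.0064  0.0228] [ 0.54  0.53 -0.29  1.4   0.11  1.2  -1.31] 23.1333
[168.165625 158.125   ] 320 319 [ 0.6116 -0.2115  0.0948] [ 0.579 -0.245  0.085] [ 0.643 -0.182  0.101]
[226.78450363 197.78450363] 413 410 [5.737e-01 1.000e-04 9.470e-02] [ 0.541 -0.034  0.086] [0.605 0.03  0.101]
[294.54469854 231.14760915] 481 480 [0.512  0.1844 0.0944] [0.48  0.152 0.088] [0.544 0.216 0.1  ]
```

View pics/rel3.png

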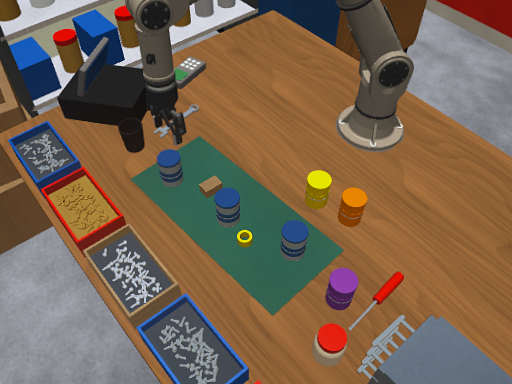

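All three tins are standing, at (168,165), (227,206) and (293,240). Going back to the left tin.

Emit:
servo_tool:
  steps:
    - [[0,-2,-1],0]
    - [[-0.7,-4,-1],0]
    - [[-0.7,-4,0],0]
    - [[-0.8,-4,0],0]
    - [[-0.8,-4,0],0]

```text
time: 23.6
tool_pos: [0.5646, -0.0497, 0.1768]
orientation: [-0.012, 1.0, -0.007, 0.022]
wrist_force: [1.3, 0.2, 0.1]
gripper_width: 0.0853
```

Emit:
servo_tool:
  steps:
    - [[-0.9,-4,0],0]
    - [[-0.9,-4,0],0]
    - [[-0.9,-4,0],0]
    - [[-0.9,-4,0],0]
    - [[-0.5,-2,0],0]

```text
time: 24.02
tool_pos: [0.5225, 0.1412, 0.1805]
orientation: [-0.014, 1.0, -0.004, 0.024]
wrist_force: [0.9, 0.9, 0.5]
gripper_width: 0.0854
```

Emit:
servo_tool:
  steps:
    - [[-0.5,-2,0],0]
    - [[-0.4,-1.8,0.5],0]
    - [[0,0,1],0]
    - [[0,0,1],0]
    - [[0,0,0],0]

```text
time: 24.43
tool_pos: [0.511, 0.1924, 0.1561]
orientation: [-0.016, 1.0, 0.004, 0.024]
wrist_force: [-0.7, -0.8, -1.4]
gripper_width: 0.0854
```

Emit:
servo_tool:
  steps:
    - [[-0.1,0.8,1],0]
    - [[-0.2,0.5,1.5],0]
    - [[-0.2,0,1.5],0]
    - [[-0.1,0,1],0]
    - [[0,0,0],0]

```text
time: 24.85
tool_pos: [0.5103, 0.1714, 0.1018]
orientation: [-0.014, 1.0, -0.002, 0.024]
wrist_force: [-1.7, -0.4, -0.9]
gripper_width: 0.0858
```

Emit:
servo_tool:
  steps:
    - [[0,-0.8,0],0]
    - [[0,-0.4,0],0]
    - [[0,0,0],0]

```text
time: 25.1
tool_pos: [0.5118, 0.1818, 0.1024]
orientation: [-0.013, 1.0, -0.004, 0.024]
wrist_force: [-0.7, -0.8, 0.8]
gripper_width: 0.0857
```

Emit:
servo_tool:
  steps:
    - [[-0.2,0,1.5],0]
    - [[-0.2,0,1.5],0]
    - [[-0.1,0,1.2],0]
    - [[-0.1,0,0.8],0]
    - [[0,0,0],0]

```text
time: 25.52
tool_pos: [0.5136, 0.1879, 0.0563]
orientation: [-0.016, 0.999, -0.003, 0.031]
wrist_force: [-0.9, -0.1, 0.7]
gripper_width: 0.0851
```

Emit:
servo_tool:
  steps:
    - [[-0.3,0.3,0.5],0]
    - [[-0.1,0.2,0.5],0]
    - [[0,0,0.2],0]
    - [[0,0,0],0]

```text
time: 25.85
tool_pos: [0.5118, 0.1841, 0.0453]
orientation: [-0.016, 0.999, -0.002, 0.033]
wrist_force: [-0.1, -0.2, 0.9]
gripper_width: 0.0855
```

Emit:
servo_tool:
  steps:
    - [[0,0,0],0]
    - [[0,0,0],0]
    - [[0,0,0],0]
    - [[0,0,0],0]
    - [[0,0,0],0]
  fingers: 5
  force: 45

```text
time: 26.27
tool_pos: [0.5122, 0.1836, 0.0464]
orientation: [-0.016, 0.999, -0.002, 0.033]
wrist_force: [-0.8, 0.2, -1.4]
gripper_width: 0.0627
```

Emit:
servo_tool:
  steps:
    - [[0,0,0],0]
    - [[0,0,0],0]
    - [[0,0,0],0]

```text
time: 26.52
tool_pos: [0.5122, 0.1836, 0.0464]
orientation: [-0.016, 0.999, -0.002, 0.033]
wrist_force: [-0.0, -0.9, -0.7]
gripper_width: 0.0629
```

Emit:
servo_tool:
  steps:
    - [[0,0,-1],0]
    - [[0.1,0,-1.5],0]
    - [[0.1,0,-1.5],0]
    - [[0.1,0,-2],0]
    - [[0.1,0,-2],0]

```text
time: 26.93
tool_pos: [0.5005, 0.177, 0.1195]
orientation: [-0.012, 1.0, -0.002, 0.02]
wrist_force: [0.6, -0.4, -5.4]
gripper_width: 0.0626
```

Emit:
servo_tool:
  steps:
    - [[0.1,0,-2],0]
    - [[0.1,0,-2],0]
    - [[0,0,-2],0]
    - [[0,0,-1],0]
    - [[0,0,0],0]

```text
time: 27.35
tool_pos: [0.4958, 0.1741, 0.1929]
orientation: [-0.011, 1.0, -0.002, 0.016]
wrist_force: [1.1, -0.4, -5.7]
gripper_width: 0.0629
```

Emit:
servo_tool:
  steps:
    - [[0,0,0],0]
    - [[0,0,0],0]
    - [[0,0,0],0]
    - [[0,0,0],0]
    - [[0,0,0],0]

```text
time: 27.77
tool_pos: [0.4917, 0.1726, 0.1879]
orientation: [-0.01, 1.0, -0.001, 0.011]
wrist_force: [-0.2, -0.3, -5.8]
gripper_width: 0.0633
```

```bash
python3 w.py fin; python3 -c "
from h import *
p,d=r.get_image('top');cv2.imwrite('pics/fint.png',p[:,:,::-1]);s=r.state();print(abs(s['joint_vel']).max(),s['gripper_width'],s['tool_pos'])"
```

```text
[-0.1   0.16 -6.04] [0.15588457 0.12701706 0.08082904]
[-1.000e-02 -3.703e+01 -3.300e+00 -2.466e+01 -3.000e-02 -2.000e-01
 -0.000e+00]
[0.4925 0.1729 0.1892] [-0.0102  0.9999 -0.0014  0.0127] [-0.    0.29 -0.45  1.67  0.13  1.18 -2.06] 28.3667
0.001311474239788288 0.06310671575684651 [0.4924908  0.17288598 0.18913044]
```

View pics/fin.png

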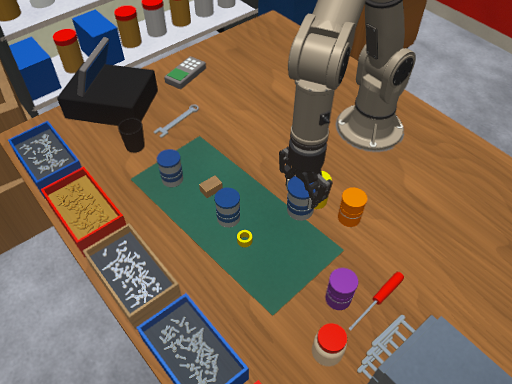

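View pics/fint.png

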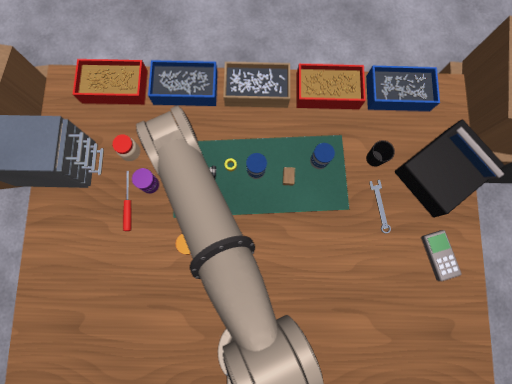

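The left tin is held upright at about (300,197), with its underside about 147 mm above the counter. The other two are standing at (168,165) and (227,206), and the bystanders haven't moved. Handing in.

```bash
python3 -c "
from station import r
print(r.sign_off())"
```

```text
the job is handed in; nothing more can be done
None
```

I hefted the left, middle and right tins in that order, about 7 cm off the mat each time. Each was set back upright and released before the next. The wrist force read about 5.95 N, 3.55 N and 3.3 N, so the left tin is the heaviest. I picked it up again, it read 6.04 N, and I handed the job in at about 28 s while holding it.

**Last checks:**
- **Held tin:** it is still in the grip (63 mm opening, joint speeds about 0.001 rad/s). Its underside is about 147 mm above the counter, worked out from the arm's rise since the grasp. The tool is tilted less than 2° from vertical.
- **Other two tins:** the pictures show both standing released and upright on the mat.
- **Everything else:** the tape, carton and other things show no visible shift in the last pictures. I judged this by eye, and the arm hid part of the top view.

**Off from ideal:**
- The force reading had about 0.4 N of unloaded offset, well below the 2.4 N gap between the tins.
- The tool picked up a tilt of up to about 4° on the way. I couldn't correct it with the moves available.
- Each tin was pressed onto the mat before release, by at most about 21 N.

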